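# Roll a slatted faceplate flush with a hand roller

## Task

Take the hand roller from its rest and roll it along the faceplate in the fixture from one end to the other, pressing steadily so that all eight slats go down flush with the frame, but gently: about 14 N is right, never more than 30 N; press only with the roller, and do not lift it off until every slat is down. The bed's height and slope are not known exactly, so go by feel. Then hang the roller back in its rest, upright, and let go; leave the other things on the bench alone.

Things in the scene. Friction and masses are not known exactly. Their poses are not given: they have to be found in the camera images.
- roller: Hand roller, 0.35 to 0.5 kg. Origin: lowest point of its wheel, at mid-width; z up. Black rubber wheel, radius 20 mm, 56 mm wide, free on an axle along x, so it rolls along y. Steel cheeks beside it reach to x = +-35 mm, down to z = 12 mm. Above, a level steel plate 100 (x) by 68 (y) mm, z = 46 to 52 mm, with the handle on it. It starts hanging upright in its rest.
- handle (a point): Middle of the roller's handle: upright wooden block, 44 (x) by 26 (y) by 46 mm tall, on the steel plate; 78 mm above the roller's origin, 26 mm above the plate. Axes as the roller's. Gripped from above across the 26 mm (fingers closing along y) it cannot tip forward or back while it rolls.
- rest: The roller's rest, fixed: grey open box, 96 (x) by 64 (y) mm outside, 84 by 52 mm inside, rim 56 mm high, on a 130 x 90 mm foot. Origin: centre of the underside, x along the long side. Wheel and cheeks go inside and the roller's steel plate lies on the rim: the roller's origin is then 10 mm above that of the rest, its x along the rest's x.
- fixture: Assembly fixture, fixed, base plate 110 (x) by 226 (y) by 10 mm. Origin: centre of the underside; y along its length. On it a bed with the faceplate sheet: eight aluminium slats side by side, long edges bevelled by 4 x 2 mm, in all 70 (x) by 160 (y) mm, in a frame of black rails, 8 mm wide along the sides, 18 mm at the ends.
- sheet (a point): Nominal middle of the sheet at flush level (rail tops), 48 mm above the fixture's origin, axes as the fixture's. The bed is on levelling screws and its true place is not measured: the rail tops are really 36 to 60 mm high at mid-length and slope along y by up to 0.08 rad either way (each end up to 7 mm higher or lower). Slats stand 4 mm above the rails at first.
- slat1 (a joint): Slat 1 of the faceplate, 70 x 20 mm, centred at y = -70 mm of the fixture (x = 0). Value: how far it is pressed in, m: 0 = standing 4 mm proud, 0.004 = flush. Each slat is a stiff press fit: it gives only under about 7 N and stays where it is left; once flush, its springy backing resists with a further 18 N per mm.
- slat2 (a joint): Slat 2 of the faceplate, 70 x 20 mm, centred at y = -50 mm of the fixture (x = 0). Value: how far it is pressed in, m: 0 = standing 4 mm proud, 0.004 = flush.
- slat3 (a joint): Slat 3 of the faceplate, 70 x 20 mm, centred at y = -30 mm of the fixture (x = 0). Value: how far it is pressed in, m: 0 = standing 4 mm proud, 0.004 = flush.
- slat4 (a joint): Slat 4 of the faceplate, 70 x 20 mm, centred at y = -10 mm of the fixture (x = 0). Value: how far it is pressed in, m: 0 = standing 4 mm proud, 0.004 = flush.
- slat5 (a joint): Slat 5 of the faceplate, 70 x 20 mm, centred at y = +10 mm of the fixture (x = 0). Value: how far it is pressed in, m: 0 = standing 4 mm proud, 0.004 = flush.
- slat6 (a joint): Slat 6 of the faceplate, 70 x 20 mm, centred at y = +30 mm of the fixture (x = 0). Value: how far it is pressed in, m: 0 = standing 4 mm proud, 0.004 = flush.
- slat7 (a joint): Slat 7 of the faceplate, 70 x 20 mm, centred at y = +50 mm of the fixture (x = 0). Value: how far it is pressed in, m: 0 = standing 4 mm proud, 0.004 = flush.
- slat8 (a joint): Slat 8 of the faceplate, 70 x 20 mm, centred at y = +70 mm of the fixture (x = 0). Value: how far it is pressed in, m: 0 = standing 4 mm proud, 0.004 = flush.
- spool: Spool of solder, 54 mm across, 46 mm tall; origin under its centre. Bystander.
- terminal: Green terminal block, 60 (x) x 18 x 22 mm, between rest and fixture; origin under its centre. Bystander.
- board: Small circuit board with parts, 70 x 100 mm, 15 mm tall; origin under its centre. Bystander.
- screwdriver: Screwdriver, 170 mm long, lying along its x; origin on its underside. Bystander.
- bottle: Blue plastic bottle, 60 mm across, 170 mm tall; origin under its centre. Bystander.
- meter: Hand-held multimeter, lying, 145 (x) x 78 x 41 mm; origin under its centre. Bystander.
- carton: Small carton, 100 x 140 x 70 mm; origin under its centre. Bystander.
Not all that is in view belongs to the job. What is shaped like the roller but purple is not meant. What is shaped like the rest but red is not meant.

How it is judged:
By the outcome, as a careful person would: the job done as asked, in the order asked, and still so for the second after the job is handed in, with the robot touching nothing.
It also fails if it takes over 72 s, if anything falls off the work surface, if the arm or the gripper's body presses on something with over 40 N, if the wrist force passes 120 N, or if a joint passes its speed limit or range.

## Robot

A 6-joint arm with a two-finger parallel gripper is mounted at the origin on the work surface. World frame = base frame: x ahead of the robot, y to its left, z up, the work surface at z = 0. Lengths are in m, angles in rad, forces in N, time in s.
With the tool pointing down it reaches from about 0.275 to 0.85 m from the base axis. Payload 5.2 kg.
Tool frame: the origin (TCP) lies on the mounting face of the last link; the fingertips stand 173 mm ahead of it and the grasp point (between the pads) lies 155 mm ahead of it (tcp_to_tips is the distance from the TCP to the fingertips, in m); z points along the fingers, y is the line along which they close (so a half turn about z gives the same grasp; the last joint's range is limited). The gripper opens to 85 mm and grips with 20 to 120 N. Pads are 22 mm wide; open, the fingers measure 114 mm over their backs; the gripper's body (76 mm by 85 mm) begins 54 mm behind the grasp point. The pads swing forward as they close: fully open they stand 13 mm farther back than shut.
Start: joints at [-0.203, 0.259, 1.535, -0, 1.348, -0.203], TCP at [0.55, 0, 0.405] pointing down, gripper open.
Joint ranges: [-3.14, 3.14], [-0.91, 2.08], [0.19, 2.58], [-1.22, 4.36], [0.22, 2.71], [-3.12, 3.12]. Speed limits (rad/s): [2.57, 2.57, 3.14, 3.14, 3.14, 3.14].

## Interface

Orientations are given as a unit quaternion [x, y, z, w].
In Python, from plant import * gives the robot as it stands.
- The arm moves only by the tool move_arm, never from a script. Its argument "series" is a list of rows, each a list of 3 entries, a list of its own where there are three numbers: the shift along the world's x, y, z in m, then the turn about the world's z in rad, then the opening, from 0 (shut) to 1 (fully open). A call has 1 to 8 rows; each row shifts and turns the commanded pose from where the row before left it; what a row does not reach is not made up. A row lasts 1/12 s, in which the tool goes at most 41.7 mm and 7.16 degrees, less where a joint would pass 70% of its speed; a pose out of reach is approached as far as the arm can. A call with a gripper value outside its range is refused whole. The fingers move at their own pace and stop on an object; "squeeze" is the grip in N (left out, the last holds). Time passes only in rows, so rows that do not move let the fingers close. It gives the time, the measured TCP pose, the force, the opening and the grip force at its end, in the units of the state.
- get_state(): the state, without advancing time (a new reading comes with each control period).
- capture(name): name is "scene" or "side" or "wrist"; returns the picture (400x640x3 uint8, red, green, blue); there is no depth.
- calibration(name): a dict with "fx", "fy", "cx", "cy" (pixels), "R" (3x3) and "t" (3): a world point X has camera coordinates R X + t. Camera axes: x right, y down, z forward; pixel columns grow to the right and rows downward; lengths in m; the calibration is good to about 2 mm. A picture is of the moment at which its call begins: read the wrist's pose just before it. calibration takes no time and is no camera call; for the wrist camera it gives the pose at the moment of the call.
- close_job(): hands the job in; it is judged then, once.
The state is a dict: "time": time; "joint_pos": joint angles; "joint_velocities": joint speeds; "joint_efforts": joint torques, N m; "position": TCP position; "tcp_rot": TCP orientation; "wrist_force": force on the tool from outside, world axes, zero at the start; "moment": the same for the moment, N m; "finger_gap": finger opening in m; "finger_force": force on a finger pad.
Only numpy, scipy, OpenCV 4.12 (cv2) and the standard library are available. Lean on these libraries where they do the work, as an engineer would, in place of code of your own. Each camera call takes 0.05 s, during which the arm holds its last target. There are 200 camera calls.

## Working session

There is one attempt and no reset: what is moved stays moved. The work goes in short steps, Python scripts to look and compute and a tool call to move; the robot and the scene stay as the last step left them, time stands still between calls to the robot, and variables do not carry over. Pictures are saved under pics/ and viewed, at most 10 in all, crops included, and the job is handed in when it is done.

Besides the shell and the picture viewer there is one more tool, called after "Request:" as name(argument=value, ...) on one line, values as JSON. move_arm: Moves the arm, as the interface text tells. Its arguments: {"type":"object","properties":{"series":{"type":"array"},"squeeze":{"type":"number"}},"required":["series"]}

```bash
mkdir -p pics; ls; python3 - <<'E'
from plant import *
import cv2
for n in ["scene","side"]:
    cv2.imwrite(f"pics/{n}0.png",capture(n)[:,:,::-1])
    c=calibration(n); print(n,c)
print(get_state())
E
```

```text
pics
scene {'fx': 427.48692093916173, 'fy': 427.48692093916173, 'cx': 322.82753831331036, 'cy': 203.27947235403843, 'R': array([[-0.71968818,  0.69426521, -0.00668885],
       [ 0.43090757,  0.43909134, -0.78836379],
       [-0.54439653, -0.57025838, -0.61517298]]), 't': array([ 0.36522436, -0.18332095,  1.39519282])}
side {'fx': 457.29773570834703, 'fy': 457.29773570834703, 'cx': 324.6871070375156, 'cy': 205.1880067446397, 'R': array([[-0.85530286, -0.51809596, -0.00579654],
       [-0.3462351 ,  0.57983629, -0.73750331],
       [ 0.38545853, -0.62878172, -0.67531864]]), 't': array([0.47361636, 0.25625158, 1.18520404])}
{'time': 0.1, 'joint_pos': array([-2.02767879e-01,  2.59288860e-01,  1.53596012e+00,  1.28499591e-05,
        1.34799836e+00, -2.02781168e-01]), 'joint_velocities': array([-0.00087122, -0.00301746, -0.00207638, -0.00130281, -0.00135858,
       -0.00047569]), 'joint_efforts': array([ 3.02140717e-03, -4.46967566e+01, -2.91247433e+01, -1.80583206e-04,
        6.27233181e-03, -7.21271704e-05]), 'position': array([5.49815753e-01, 8.13363600e-05, 4.03952925e-01]), 'tcp_rot': array([ 7.07102848e-01,  7.07110230e-01, -4.49987109e-04, -6.94297656e-04]), 'wrist_force': array([-0.27164514, -0.04753926, -0.71557708]), 'moment': array([-0.01497609,  0.01171291,  0.0071042 ]), 'finger_force': 0.0, 'finger_gap': 0.08541026031161938}
```

View pics/scene0.png

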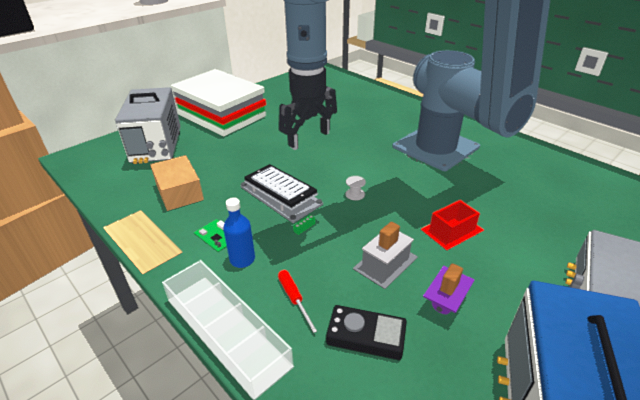

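View pics/side0.png

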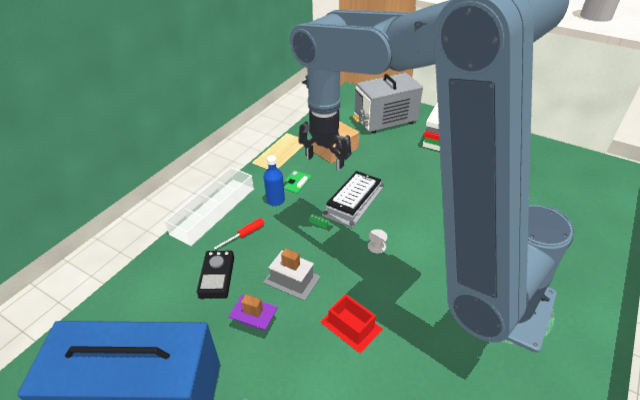

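The scene view shows the rest with the roller at about (387,255) with its handle at (389,236), and the fixture at (282,190). In the side view the handle is at (290,259) and the fixture at (355,196). The terminal lies between them, and the purple and red decoys stand apart.

```bash
cat > h.py <<'E'
import numpy as np, cv2
from plant import *
def ray(c,p):
    d=c["R"].T@np.array([(p[0]-c["cx"])/c["fx"],(p[1]-c["cy"])/c["fy"],1]); return -c["R"].T@c["t"],d/np.linalg.norm(d)
def onz(c,p,z):
    o,d=ray(c,p); return o+d*(z-o[2])/d[2]
def tri(c1,p1,c2,p2):
    P=lambda c:np.array([[c["fx"],0,c["cx"]],[0,c["fy"],c["cy"]],[0,0,1]])@np.c_[c["R"],c["t"]]
    X=cv2.triangulatePoints(P(c1),P(c2),np.float64(p1).reshape(2,1),np.float64(p2).reshape(2,1)).ravel()
    return X[:3]/X[3]
def blob(m,seed):
    n,l,s,ce=cv2.connectedComponentsWithStats(m.astype(np.uint8))
    k=min((i for i in range(1,n) if s[i,4]>40),key=lambda i:np.hypot(*(ce[i]-seed)))
    return (l==k).astype(np.uint8),ce[k],s[k]
E
python3 - <<'E'
from h import *
np.set_printoptions(precision=4,suppress=True)
im={n:cv2.imread(f"pics/{n}0.png") for n in["scene","side"]}
C={n:calibration(n) for n in im}
sd={"scene":((389,236),(282,186)),"side":((290,259),(355,193))}
H={}
for n in im:
    hsv=cv2.cvtColor(im[n],cv2.COLOR_BGR2HSV); h,s,v=cv2.split(hsv)
    m,ce,st=blob((h>5)&(h<22)&(s>90)&(v>60),sd[n][0]); H[n]=ce; print(n,"handle",ce,st, "on z .096",onz(C[n],ce,.088))
    q,ce,st=blob((v<60)&(s<120),sd[n][1]); print("rail",ce,st)
    hull=cv2.convexHull(cv2.findContours(q,0,1)[0][0]); ap=cv2.approxPolyDP(hull,5,True)[:,0]; print(ap.tolist())
    q,ce,st=blob((s<60)&(v>70)&(v<235),(387,262) if n=="scene" else (292,278)); print("rest",ce,st)
    hull=cv2.convexHull(cv2.findContours(q,0,1)[0][0]); print(cv2.approxPolyDP(hull,3,True)[:,0].tolist())
print(tri(C["scene"],H["scene"],C["side"],H["side"]))
a=cv2.resize(im["scene"][150:290,230:430],None,fx=3,fy=3);b=cv2.resize(im["side"][165:305,250:390],None,fx=4,fy=4)
cv2.imwrite("pics/c1.png",a);cv2.imwrite("pics/c2.png",b)
E
```

```text
scene handle [388.6364 235.0859] [379 222  21  28 396] on z .096 [0.5213 0.2216 0.088 ]
rail [282.9749 192.2688] [245 171  72  36 398]
[[316, 192], [290, 206], [245, 177], [256, 171]]
rest [385.4002 260.155 ] [ 353  231   64   58 1949]
[[413, 239], [416, 258], [385, 288], [353, 268], [362, 247], [378, 234], [399, 231]]
side handle [290.2604 258.9062] [281 249  19  21 288] on z .096 [0.5228 0.2227 0.088 ]
rail [352.0306 198.7415] [327 174  54  41 294]
[[380, 179], [352, 214], [327, 204], [354, 174]]
rest [291.5017 279.1932] [ 263  250   58   51 1206]
[[281, 250], [312, 262], [320, 276], [304, 300], [263, 282], [269, 265]]
[0.5224 0.2228 0.0889]
```

View pics/c1.png

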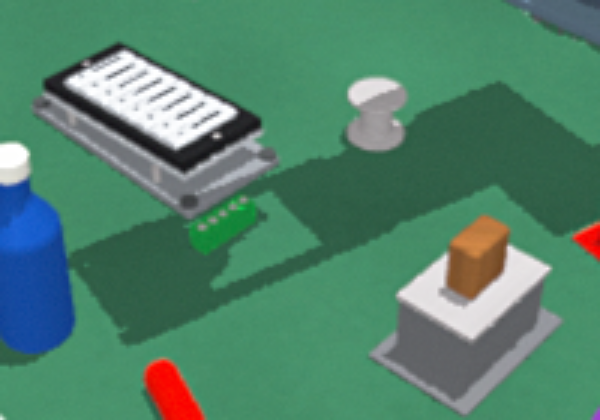

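View pics/c2.png

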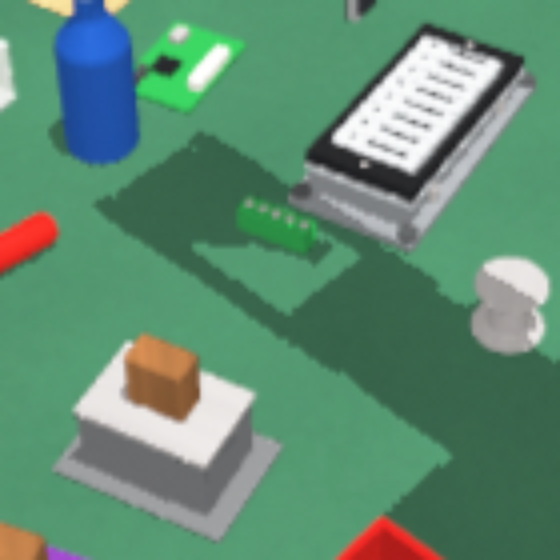

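The crops show the frame's four corners, the roller plate's corners on the rest and the upright handle clearly. I'll triangulate the corners.

```bash
python3 - <<'E'
from h import *
np.set_printoptions(precision=4,suppress=True)
A,B=calibration("scene"),calibration("side")
s=np.array([(185,172),(262,123),(118,42),(43,85)])/3+[230,150]
d=np.array([(306,157),(412,197),(523,62),(428,25)])/4+[250,165]
X=np.array([tri(A,a,B,b) for a,b in zip(s,d)]);print(X,X.mean(0))
e=(X[2]+X[3]-X[0]-X[1])/2;print("len",np.linalg.norm(e),"yaw of long",np.arctan2(e[1],e[0]),"slope",e[2]/np.hypot(*e[:2]), "width",np.linalg.norm(X[1]-X[0]),np.linalg.norm(X[2]-X[3]))
for c,p in((A,np.array([(399,295),(473,341),(551,265)])/3+[230,150]),(B,np.array([(75,408),(205,466),(255,396)])/4+[250,165])):
    Q=np.array([onz(c,q,.062) for q in p]);print("plate",Q[:,:2].tolist(),"ctr",(Q[0]+Q[2])[:2]/2)
    for i,j in((0,1),(1,2)):
        w=Q[j]-Q[i];print(np.linalg.norm(w),np.arctan2(w[1],w[0]))
E
```

```text
[[ 0.5744 -0.0446  0.0451]
 [ 0.4827 -0.0465  0.047 ]
 [ 0.486  -0.2447  0.0395]
 [ 0.5764 -0.2468  0.0357]] [ 0.5299 -0.1457  0.0418]
len 0.20038797724362653 yaw of long -1.5574834919617697 slope -0.04236197708992548 width 0.09180335295423467 0.09045475479896499
plate [[0.5709939136015489, 0.19314389970093798], [0.5684468136839808, 0.26024462359644585], [0.4656592919995519, 0.25117548465706147]] ctr [0.5183 0.2222]
0.06714904962314251 1.6087374613133945
0.10318683973806343 -3.0535886421207845
plate [[0.5694511269737872, 0.25698259585496364], [0.46993734504315876, 0.25294167444899796], [0.4734822051552712, 0.18756285751701307]] ctr [0.5215 0.2223]
0.09959579228032608 -3.101008299371312
0.0654748481223167 -1.516629050360776
```

Request:
move_arm(series=[[[-0.003,0.025,0],0.12,1],[[-0.003,0.025,0],0.12,1],[[-0.003,0.025,0],0.12,1],[[-0.003,0.025,0],0.12,1],[[-0.003,0.025,0],0.12,1],[[-0.003,0.025,0],0.12,1],[[-0.003,0.025,0],0.12,1],[[-0.003,0.025,0],0.12,1]], squeeze=60)

```text
time: 0.77
position: [0.5256, 0.2012, 0.4043]
tcp_rot: [0.298, 0.955, -0.0, -0.0]
wrist_force: [-0.3, 0.4, 0.1]
finger_gap: 0.0857
finger_force: 0.0
```

Request:
move_arm(series=[[[-0.003,0.022,0],0.12,1],[[-0.002,0,0],0.12,1],[[0,0,0],0.12,1],[[0,0,0],0.12,1],[[0,0,0],0.12,1],[[0,0,0],0.06,1],[[0,0,0],0,1],[[0,0,0],0,1]])

```text
time: 1.43
position: [0.5209, 0.222, 0.4043]
tcp_rot: [-0.024, 1.0, -0.0, -0.0]
wrist_force: [-0.5, 0.5, 1.6]
finger_gap: 0.0853
finger_force: 0.0
```

```bash
python3 - <<'E'
from h import *
import pickle
c=calibration("wrist");s=get_state();print(s["position"],s["tcp_rot"],s["joint_pos"],c)
im=capture("wrist")[:,:,::-1];cv2.imwrite("pics/w1.png",im);pickle.dump(c,open("w1.pkl","wb"))
E
```

```text
[0.52091263 0.22202186 0.40431176] [-2.35558606e-02  9.99722436e-01 -8.07988250e-05 -4.07220938e-04] [ 2.05962183e-01  2.88281871e-01  1.49567249e+00 -1.14385321e-05
  1.35846853e+00 -1.41194781e+00] {'fx': 340.23701693977574, 'fy': 340.23701693977574, 'cx': 311.96880484318666, 'cy': 198.95079273784052, 'R': array([[-0.0471235 ,  0.99888818, -0.00133233],
       [ 0.96432044,  0.04584052,  0.26073884],
       [ 0.26051002,  0.01100213, -0.96540845]]), 't': array([-0.19765436, -0.54549121,  0.24030026])}
```

View pics/w1.png

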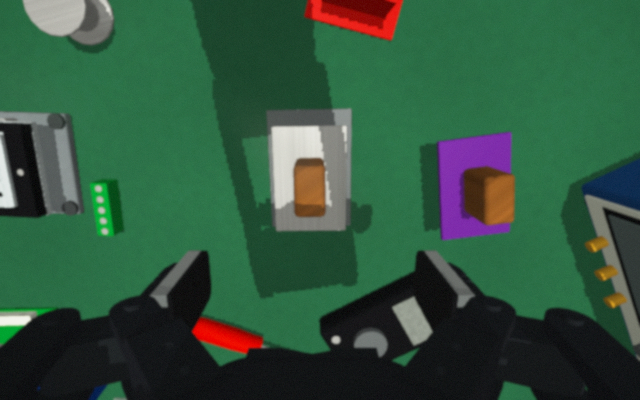

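The wrist view shows the roller plate at about x 271–348, y 126–231, with the handle at (311,187). Next I'll measure them precisely.

```bash
python3 - <<'E'
from h import *
import pickle
np.set_printoptions(precision=4,suppress=True)
c=pickle.load(open("w1.pkl","rb"));im=cv2.imread("pics/w1.png")
h,s,v=cv2.split(cv2.cvtColor(im,cv2.COLOR_BGR2HSV))
def rect(m,z):
    p=np.argwhere(m)[:,::-1].astype(float)
    W=np.array([onz(c,q,z)[:2] for q in p]); r=cv2.minAreaRect((W*1000).astype(np.float32)); return r
m,ce,st=blob((h>5)&(h<22)&(s>90)&(v>60),(311,187));print("handle",ce,st,rect(m,.111))
m,ce,st=blob((s<50)&(v>165)|((h>5)&(h<22)&(s>90)&(v>60)),(311,180));print("plate",ce,st,rect(m,.062))
# plate edge columns per row, in world
for r in (135,150,180,200,220):
    cols=np.nonzero(m[r])[0];print(r,cols.min(),cols.max(),[onz(c,(q,r),.062)[:2] for q in(cols.min()-.5,cols.max()+.5)])
E
python3 -c "
import cv2;im=cv2.imread('pics/w1.png');cv2.imwrite('pics/w1c.png',cv2.resize(im[95:245,255:365],None,fx=4,fy=4,interpolation=cv2.INTER_CUBIC))"
```

```text
handle [309.2453 187.789 ] [ 294  159   31   58 1716] ((516.3221435546875, 219.87966918945312), (46.57408142089844, 24.093669891357422), 3.2290542125701904)
plate [299.4031 169.7606] [ 272  126   60   91 4374] ((513.3414306640625, 212.79052734375), (85.33756256103516, 54.134849548339844), 3.5480802059173584)
135 272 320 [array([0.4802, 0.184 ]), array([0.4781, 0.2282])]
150 272 322 [array([0.4937, 0.1842]), array([0.4915, 0.2308])]
180 274 326 [array([0.5217, 0.1865]), array([0.5193, 0.2361])]
200 275 330 [array([0.541 , 0.1878]), array([0.5385, 0.241 ])]Traceback (most recent call last):
  File "<stdin>", line 13, in <module>
    return umr_minimum(a, axis, None, out, keepdims, initial, where)
ValueError: zero-size array to reduction operation minimum which has no identity
```

View pics/w1c.png

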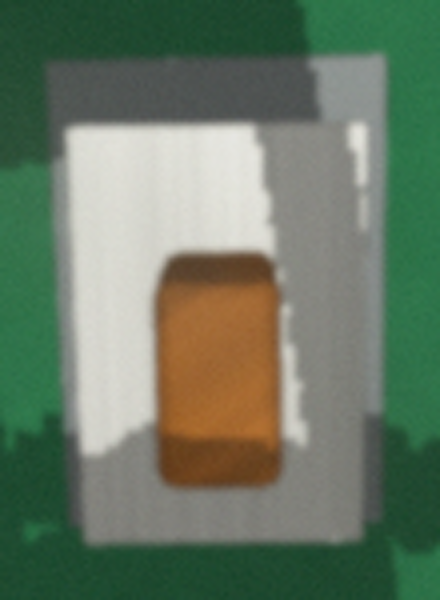

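The crop gives the plate corners at full-image pixels (271.5,126), (346.5,125.5), (345.8,230.5) and (276,231).

```bash
python3 - <<'E'
from h import *
import pickle
np.set_printoptions(precision=4,suppress=True)
c=pickle.load(open("w1.pkl","rb"))
Q=np.array([onz(c,p,.062)[:2] for p in[(271.5,126),(346.5,125.5),(345.8,230.5),(276,231.2)]]);print(Q,Q.mean(0))
for i,j in((0,1),(1,2),(3,2),(0,3)):
    w=Q[j]-Q[i];print(np.linalg.norm(w),np.arctan2(w[1],w[0]))
T=np.array([onz(c,(a/4+255,b/4+95),.111)[:2] for a,b in[(160,285),(277,285),(280,486),(160,486)]]);print(T,T.mean(0))
print("obliq",onz(c,(294.5,127),.0))
E
```

```text
[[0.4722 0.1839]
 [0.4686 0.2511]
 [0.5685 0.2578]
 [0.5725 0.1899]] [0.5205 0.2206]
0.0673220903444416 1.624532540210035
0.10011600945834952 0.06678742259785797
0.06801880446949303 1.6290919199290252
0.10041946181519337 0.059816653390510524
[[0.4993 0.2083]
 [0.4982 0.2311]
 [0.5393 0.2341]
 [0.5405 0.2097]] [0.5193 0.2208]
obliq [0.4757 0.2015 0.    ]
```

Request:
move_arm(series=[[[0,-0.04,0],0,1],[[0,-0.04,0],0,1],[[0,-0.04,0],0,1],[[0,-0.04,0],0,1],[[0,-0.04,0],0,1],[[0,-0.04,0],0,1],[[0,-0.04,0],0,1],[[0,-0.04,0],0,1]])

```text
time: 2.15
position: [0.5205, -0.0999, 0.4048]
tcp_rot: [-0.024, 1.0, -0.0, 0.0]
wrist_force: [0.7, 0.2, -0.2]
finger_gap: 0.0853
finger_force: 0.0
```

Request:
move_arm(series=[[[0.005,-0.04,0],0,1],[[0.005,-0.007,0],0,1],[[0,0,0],0,1],[[0,0,0],0,1],[[0,0,0],0,1]])

```text
time: 2.57
position: [0.5308, -0.1437, 0.4045]
tcp_rot: [-0.025, 1.0, 0.001, -0.0]
wrist_force: [-0.2, -0.0, 0.6]
finger_gap: 0.0854
finger_force: 0.0
```

```bash
python3 - <<'E'
from h import *
import pickle
c=calibration("wrist");s=get_state();print(s["time"],s["position"],s["tcp_rot"])
im=np.ascontiguousarray(capture("wrist")[:,:,::-1]);cv2.imwrite("pics/w2.png",im);pickle.dump(c,open("w2.pkl","wb"))
cv2.imwrite("pics/w2c.png",cv2.resize(im[90:260,180:440],None,fx=3,fy=3,interpolation=cv2.INTER_CUBIC))
E
```

```text
2.5667 [ 0.53079631 -0.14373451  0.40451169] [-2.47157571e-02  9.99694323e-01  5.28059600e-04 -3.37131932e-04]
```

View pics/w2c.png

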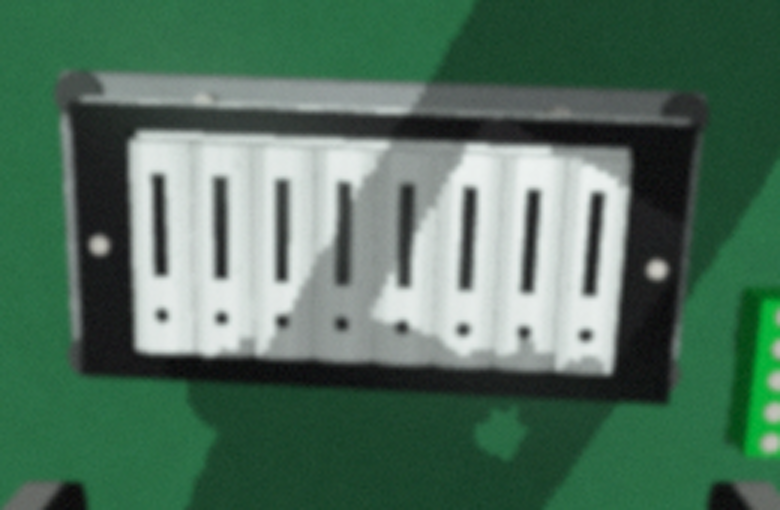

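Clear: the frame corners are at crop pixels (72,105), (690,125), (668,402) and (82,375), at 3x from offset (180,90).

```bash
python3 - <<'E'
from h import *
import pickle
np.set_printoptions(precision=4,suppress=True)
c=pickle.load(open("w2.pkl","rb"))
w=np.array([(72,105),(690,125),(668,402),(82,375)])/3+[180,90]   # farY-low x, nearY low x, nearY high x, far high x
A,B=calibration("scene"),calibration("side")
s=(np.array([(185,172),(262,123),(118,42),(43,85)])/3+[230,150])[[2,1,0,3]]
d=(np.array([(306,157),(412,197),(523,62),(428,25)])/4+[250,165])[[2,1,0,3]]
X=[]
for p in zip((c,A,B),):pass
for i in range(4):
    M=np.zeros((3,3));b=np.zeros(3)
    for cc,p,wt in((c,w[i],2),(A,s[i],1),(B,d[i],1)):
        o,r=ray(cc,p);P=(np.eye(3)-np.outer(r,r))*wt;M+=P;b+=P@o
    X.append(np.linalg.solve(M,b))
X=np.array(X);print(X,X.mean(0))
for z0,z1 in((.038,.046),):
    Q=np.array([onz(c,p,z) for p,z in zip(w,(z0,z1,z1,z0))]);print(Q[:,:2],Q.mean(0))
    e=(Q[1]+Q[2]-Q[0]-Q[3])/2;print(np.linalg.norm(e),np.arctan2(e[1],e[0])-np.pi/2);f=(Q[3]+Q[2]-Q[0]-Q[1])/2;print(np.linalg.norm(f),np.arctan2(f[1],f[0]))
e=[np.linalg.norm(Q[3]-Q[0]),np.linalg.norm(Q[2]-Q[1])];print(e)
E
```

```text
[[ 0.4858 -0.2484  0.0378]
 [ 0.4821 -0.0504  0.0438]
 [ 0.5749 -0.0467  0.0435]
 [ 0.5773 -0.2489  0.0351]] [ 0.53   -0.1486  0.04  ]
[[ 0.486  -0.2495]
 [ 0.482  -0.0522]
 [ 0.5744 -0.0481]
 [ 0.5773 -0.2491]] [ 0.5299 -0.1497  0.042 ]
0.1993761569468498 0.01730098613945419
0.09193600495265843 0.024374142324889075
[np.float64(0.09136940059512763), np.float64(0.09253810314959482)]
```

Request:
move_arm(series=[[[-0.0103,0.04,0],0.009,1],[[0,0.04,0],0,1],[[0,0.04,0],0,1],[[0,0.04,0],0,1],[[0,0.04,0],0,1],[[0,0.04,0],0,1],[[0,0.04,0],0,1],[[0,0.04,0],0,1]])

```text
time: 3.28
position: [0.5191, 0.1786, 0.4052]
tcp_rot: [-0.03, 1.0, 0.0, 0.0]
wrist_force: [1.0, 0.3, 0.2]
finger_gap: 0.0856
finger_force: 0.0
```

Request:
move_arm(series=[[[0,0.04,0],0,1],[[0,0.005,-0.02],0,1],[[0,0,-0.03],0,1],[[0,0,-0.03],0,1],[[0,0,-0.02],0,1],[[0,0,0],0,1]])

```text
time: 3.78
position: [0.5177, 0.2214, 0.3003]
tcp_rot: [-0.03, 1.0, -0.001, -0.004]
wrist_force: [-0.3, -0.3, 0.2]
finger_gap: 0.0853
finger_force: 0.0
```

Request:
move_arm(series=[[[0,0,0],0,1],[[0,0,-0.02],0,1],[[0,0,-0.02],0,1],[[0,0,-0.015],0,1],[[0,0,0],0,1],[[0,0,0],0,1]])

```text
time: 4.28
position: [0.521, 0.2205, 0.2511]
tcp_rot: [-0.029, 1.0, 0.0, 0.001]
wrist_force: [0.3, -0.3, 0.3]
finger_gap: 0.0855
finger_force: 0.0
```

Request:
move_arm(series=[[[0,0.0005,-0.007],0,1],[[0,0,0],0,1],[[0,0,0],0,0],[[0,0,0],0,0],[[0,0,0],0,0],[[0,0,0],0,0],[[0,0,0],0,0],[[0,0,0],0,0]], squeeze=60)

```text
time: 4.95
position: [0.5209, 0.2204, 0.2431]
tcp_rot: [-0.029, 1.0, -0.0, 0.0]
wrist_force: [-0.3, -1.2, 2.3]
finger_gap: 0.0252
finger_force: 60.0
```

Request:
move_arm(series=[[[0,0,0],0,0],[[0,0,0],0,0],[[0,0,0],0,0],[[0,0,0],0,0]])

```text
time: 5.28
position: [0.5209, 0.2204, 0.2431]
tcp_rot: [-0.029, 1.0, -0.0, 0.0]
wrist_force: [-0.8, -1.9, 5.4]
finger_gap: 0.0254
finger_force: 59.9
```

Request:
move_arm(series=[[[0,0,0.008],0,0],[[0,0,0.015],0,0],[[0,0,0.025],0,0],[[0,0,0.025],0,0],[[0,0,0.017],0,0],[[0,0,0],0,0],[[0,0,0],0,0],[[0,0,0],0,0]])

```text
time: 5.95
position: [0.52, 0.2205, 0.331]
tcp_rot: [-0.029, 1.0, -0.0, -0.002]
wrist_force: [-0.8, -0.0, -4.0]
finger_gap: 0.0252
finger_force: 59.4
```

```bash
python3 - <<'E'
from h import *
im=cv2.imread("pics/scene0.png");sd=cv2.imread("pics/side0.png");P=[]
for n,i,seed in(("scene",im,(238,245)),("side",sd,(274,188))):
    h,s,v=cv2.split(cv2.cvtColor(i,cv2.COLOR_BGR2HSV));m,ce,st=blob((h>100)&(h<130)&(s>130),seed);P.append(ce);print(ce,st)
print(tri(calibration("scene"),P[0],calibration("side"),P[1]))
s=[get_state()["wrist_force"]];
print(s,get_state()["moment"],get_state()["position"])
E
```

```text
[238.85907046 239.72413793] [ 224  210   31   58 1334]
[273.79970326 185.82492582] [264 165  21  41 674]
[ 0.75109402 -0.01708245  0.06464161]
[array([-0.80383374, -0.00543936, -4.02822141])] [ 0.03860687 -0.00682042  0.02517917] [0.51997945 0.22045132 0.33102672]
```

Request:
move_arm(series=[[[0.001,-0.038,0],-0.005,0],[[0.001,-0.038,0],-0.005,0],[[0.001,-0.038,0],-0.005,0],[[0.001,-0.038,0],-0.005,0],[[0.001,-0.038,0],-0.005,0],[[0.001,-0.038,0],-0.005,0],[[0.001,-0.038,0],-0.005,0],[[0.0015,-0.033,0],-0.005,0]])

```text
time: 6.62
position: [0.5283, -0.0806, 0.3306]
tcp_rot: [-0.009, 1.0, 0.001, -0.002]
wrist_force: [0.8, 0.2, -4.0]
finger_gap: 0.0256
finger_force: 60.5
```

Request:
move_arm(series=[[[0,0,-0.01],0,0],[[0,0,-0.01],0,0],[[0,0,-0.006],0,0],[[0,0,0],0,0],[[0,0,0],0,0],[[0,0,0],0,0]])

```text
time: 7.12
position: [0.5293, -0.0773, 0.3066]
tcp_rot: [-0.01, 1.0, 0.0, -0.0]
wrist_force: [0.5, -0.1, -3.2]
finger_gap: 0.0254
finger_force: 60.9
```

Request:
move_arm(series=[[[0,-0.0015,-0.002],0,0],[[0,0,-0.002],0,0],[[0,0,-0.002],0,0],[[0,0,-0.002],0,0],[[0,0,-0.002],0,0],[[0,0,0],0,0],[[0,0,0],0,0]])

```text
time: 7.7
position: [0.5291, -0.08, 0.2965]
tcp_rot: [-0.009, 1.0, 0.0, -0.0]
wrist_force: [-0.3, 0.1, -3.2]
finger_gap: 0.0255
finger_force: 61.0
```

Request:
move_arm(series=[[[0,0,-0.002],0,0],[[0,0,-0.002],0,0],[[0,0,0],0,0],[[0,0,0],0,0]])

```text
time: 8.03
position: [0.5291, -0.08, 0.2925]
tcp_rot: [-0.009, 1.0, 0.0, -0.0]
wrist_force: [0.9, 0.1, -3.3]
finger_gap: 0.0254
finger_force: 61.0
```

Request:
move_arm(series=[[[0,0,-0.002],0,0],[[0,0,0],0,0],[[0,0,0],0,0]])

```text
time: 8.28
position: [0.5292, -0.08, 0.2906]
tcp_rot: [-0.009, 1.0, 0.0, -0.0]
wrist_force: [0.2, 0.7, -3.7]
finger_gap: 0.0251
finger_force: 61.0
```

Request:
move_arm(series=[[[0,0,-0.002],0,0],[[0,0,-0.002],0,0],[[0,0,0],0,0],[[0,0,0],0,0]])

```text
time: 8.62
position: [0.5291, -0.0799, 0.2865]
tcp_rot: [-0.009, 1.0, 0.0, -0.0]
wrist_force: [1.1, 0.5, -3.9]
finger_gap: 0.0253
finger_force: 61.0
```

Request:
move_arm(series=[[[0,0,-0.002],0,0],[[0,0,0],0,0],[[0,0,0],0,0]])

```text
time: 8.87
position: [0.5293, -0.0801, 0.285]
tcp_rot: [-0.009, 1.0, -0.0, 0.0]
wrist_force: [0.1, -0.5, -0.8]
finger_gap: 0.0255
finger_force: 61.6
```

Request:
move_arm(series=[[[0,0,-0.001],0,0],[[0,0,0],0,0]])

```text
time: 9.03
position: [0.5294, -0.0801, 0.2842]
tcp_rot: [-0.009, 1.0, -0.0, 0.0]
wrist_force: [-1.4, -0.5, 2.5]
finger_gap: 0.0254
finger_force: 61.6
```

Request:
move_arm(series=[[[0,0,-0.001],0,0],[[0,0,0],0,0]])

```text
time: 9.2
position: [0.5293, -0.0801, 0.283]
tcp_rot: [-0.009, 1.0, -0.0, 0.0]
wrist_force: [-0.1, -0.6, 2.6]
finger_gap: 0.0253
finger_force: 61.6
```

Request:
move_arm(series=[[[0,0,-0.001],0,0],[[0,0,0],0,0]])

```text
time: 9.37
position: [0.5293, -0.0801, 0.2818]
tcp_rot: [-0.009, 1.0, -0.0, 0.0]
wrist_force: [0.2, -1.0, 2.4]
finger_gap: 0.0258
finger_force: 61.6
```

Request:
move_arm(series=[[[0,0,-0.0007],0,0],[[0,0,0],0,0]])

```text
time: 9.53
position: [0.5294, -0.0801, 0.2814]
tcp_rot: [-0.009, 1.0, -0.0, 0.0]
wrist_force: [-0.9, -1.3, 5.5]
finger_gap: 0.0253
finger_force: 62.4
```

Request:
move_arm(series=[[[0,0,-0.0005],0,0],[[0,0,0],0,0]])

```text
time: 9.7
position: [0.5294, -0.0801, 0.2813]
tcp_rot: [-0.009, 1.0, -0.0, 0.001]
wrist_force: [-1.4, -0.3, 8.2]
finger_gap: 0.0257
finger_force: 62.6
```

Request:
move_arm(series=[[[0,-0.002,-0.0004],0,0],[[0,-0.002,-0.0001],0,0],[[0,-0.002,-0.0001],0,0],[[0,-0.002,-0.0001],0,0]])

```text
time: 10.03
position: [0.5295, -0.0875, 0.2809]
tcp_rot: [-0.009, 1.0, 0.001, 0.001]
wrist_force: [-1.9, 2.6, 10.9]
finger_gap: 0.0252
finger_force: 62.9
```

Request:
move_arm(series=[[[0,-0.002,-0.0001],0,0],[[0,-0.002,-0.0001],0,0],[[0,-0.002,-0.0001],0,0]])

```text
time: 10.28
position: [0.5295, -0.0937, 0.2802]
tcp_rot: [-0.009, 1.0, 0.0, 0.001]
wrist_force: [-0.9, 2.1, 9.9]
finger_gap: 0.0254
finger_force: 62.5
```

Request:
move_arm(series=[[[0,-0.002,-0.0001],0,0],[[0,-0.002,-0.0001],0,0],[[0,-0.002,-0.0001],0,0],[[0,-0.002,-0.0001],0,0]])

```text
time: 10.62
position: [0.5296, -0.1022, 0.2801]
tcp_rot: [-0.009, 1.0, -0.0, 0.001]
wrist_force: [-0.9, -0.1, 9.4]
finger_gap: 0.0251
finger_force: 62.6
```

Request:
move_arm(series=[[[0,-0.002,-0.0001],0,0],[[0,-0.002,-0.0001],0,0],[[0,-0.002,-0.0001],0,0],[[0,-0.002,-0.0001],0,0]])

```text
time: 10.95
position: [0.5296, -0.1096, 0.2797]
tcp_rot: [-0.009, 1.0, 0.0, 0.001]
wrist_force: [-0.8, 2.3, 6.6]
finger_gap: 0.0253
finger_force: 62.6
```

Request:
move_arm(series=[[[0,-0.002,-0.0004],0,0],[[0,-0.002,-0.0003],0,0],[[0,-0.002,-0.0001],0,0],[[0,-0.002,-0.0001],0,0]])

```text
time: 11.28
position: [0.5298, -0.1181, 0.2792]
tcp_rot: [-0.009, 1.0, -0.0, 0.001]
wrist_force: [-0.8, -0.4, 10.9]
finger_gap: 0.0253
finger_force: 62.9
```

Request:
move_arm(series=[[[0,-0.002,-0.0001],0,0],[[0,-0.002,-0.0001],0,0],[[0,-0.002,-0.0001],0,0]])

```text
time: 11.53
position: [0.5298, -0.1241, 0.2789]
tcp_rot: [-0.009, 1.0, -0.0, 0.001]
wrist_force: [-1.5, 3.8, 12.1]
finger_gap: 0.0252
finger_force: 63.0
```

Request:
move_arm(series=[[[0,-0.002,-0.0001],0,0],[[0,-0.002,-0.0001],0,0],[[0,-0.002,-0.0001],0,0],[[0,-0.002,-0.0001],0,0]])

```text
time: 11.87
position: [0.5298, -0.1318, 0.2781]
tcp_rot: [-0.009, 1.0, -0.0, 0.001]
wrist_force: [0.5, 0.3, 4.4]
finger_gap: 0.0254
finger_force: 62.2
```

Request:
move_arm(series=[[[0,-0.002,-0.0001],0,0],[[0,-0.002,-0.0001],0,0],[[0,-0.002,-0.0001],0,0]])

```text
time: 12.12
position: [0.5299, -0.1382, 0.2781]
tcp_rot: [-0.009, 1.0, -0.001, 0.002]
wrist_force: [-0.8, 0.2, 8.5]
finger_gap: 0.0252
finger_force: 62.7
```

Request:
move_arm(series=[[[0,-0.002,-0.0003],0,0],[[0,-0.002,-0.0002],0,0],[[0,-0.002,-0.0001],0,0],[[0,-0.002,-0.0001],0,0]])

```text
time: 12.45
position: [0.53, -0.1458, 0.2778]
tcp_rot: [-0.009, 1.0, 0.0, 0.002]
wrist_force: [-0.0, 3.2, 11.6]
finger_gap: 0.0253
finger_force: 63.0
```

Request:
move_arm(series=[[[0,-0.002,-0.0001],0,0],[[0,-0.002,-0.0001],0,0],[[0,-0.002,-0.0001],0,0]])

```text
time: 12.7
position: [0.53, -0.1519, 0.2769]
tcp_rot: [-0.009, 1.0, -0.0, 0.002]
wrist_force: [1.4, 0.5, 4.4]
finger_gap: 0.0251
finger_force: 62.2
```

Request:
move_arm(series=[[[0,-0.002,-0.0003],0,0],[[0,-0.002,-0.0002],0,0],[[0,-0.002,-0.0001],0,0],[[0,-0.002,-0.0001],0,0]])

```text
time: 13.03
position: [0.5302, -0.1605, 0.2769]
tcp_rot: [-0.009, 1.0, -0.001, 0.002]
wrist_force: [-0.4, -0.1, 11.0]
finger_gap: 0.0251
finger_force: 62.9
```

Request:
move_arm(series=[[[0,-0.002,-0.0001],0,0],[[0,-0.002,-0.0001],0,0],[[0,-0.002,-0.0001],0,0]])

```text
time: 13.28
position: [0.5302, -0.1659, 0.2766]
tcp_rot: [-0.009, 1.0, -0.0, 0.002]
wrist_force: [1.0, 3.7, 12.0]
finger_gap: 0.0255
finger_force: 63.1
```

Request:
move_arm(series=[[[0,-0.002,-0.0001],0,0],[[0,-0.002,-0.0001],0,0],[[0,-0.002,-0.0001],0,0],[[0,-0.002,-0.0001],0,0]])

```text
time: 13.62
position: [0.5302, -0.1739, 0.2758]
tcp_rot: [-0.009, 1.0, -0.0, 0.002]
wrist_force: [1.0, 2.2, 11.1]
finger_gap: 0.0252
finger_force: 62.7
```

Request:
move_arm(series=[[[0,-0.002,-0.0001],0,0],[[0,-0.002,-0.0001],0,0],[[0,-0.002,-0.0001],0,0]])

```text
time: 13.87
position: [0.5303, -0.1805, 0.2758]
tcp_rot: [-0.009, 1.0, -0.001, 0.002]
wrist_force: [1.2, -0.8, 9.7]
finger_gap: 0.0252
finger_force: 62.7
```

Request:
move_arm(series=[[[0,-0.002,-0.0002],0,0],[[0,-0.002,-0.0001],0,0],[[0,-0.002,-0.0001],0,0],[[0,-0.002,-0.0001],0,0]])

```text
time: 14.2
position: [0.5303, -0.1878, 0.2753]
tcp_rot: [-0.009, 1.0, -0.0, 0.002]
wrist_force: [1.5, 3.2, 10.3]
finger_gap: 0.0253
finger_force: 62.9
```

Request:
move_arm(series=[[[0,-0.002,-0.0002],0,0],[[0,-0.002,-0.0001],0,0],[[0,-0.002,-0.0001],0,0],[[0,-0.002,-0.0001],0,0]])

```text
time: 14.53
position: [0.5304, -0.1962, 0.2748]
tcp_rot: [-0.009, 1.0, -0.001, 0.002]
wrist_force: [1.5, -0.0, 9.9]
finger_gap: 0.0253
finger_force: 62.8
```

Request:
move_arm(series=[[[0,-0.002,-0.0002],0,0],[[0,-0.002,-0.0001],0,0],[[0,-0.002,-0.0001],0,0],[[0,-0.002,-0.0001],0,0]])

```text
time: 14.87
position: [0.5304, -0.2041, 0.2744]
tcp_rot: [-0.009, 1.0, -0.001, 0.002]
wrist_force: [1.6, 3.5, 11.2]
finger_gap: 0.0254
finger_force: 62.9
```

Request:
move_arm(series=[[[0,-0.002,-0.0002],0,0],[[0,-0.002,-0.0001],0,0],[[0,-0.002,-0.0001],0,0],[[0,-0.002,-0.0001],0,0]])

```text
time: 15.2
position: [0.5304, -0.2121, 0.2735]
tcp_rot: [-0.009, 1.0, -0.001, 0.002]
wrist_force: [2.7, 2.0, 7.1]
finger_gap: 0.0253
finger_force: 62.2
```

Last slat: its centre is at about -0.219 and its edge at -0.229.

Request:
move_arm(series=[[[0,-0.002,-0.0003],0,0],[[0,-0.002,-0.0002],0,0],[[0,-0.002,-0.0001],0,0],[[0,-0.002,-0.0001],0,0]])

```text
time: 15.53
position: [0.5305, -0.2207, 0.2734]
tcp_rot: [-0.009, 1.0, -0.001, 0.003]
wrist_force: [1.6, -0.3, 9.9]
finger_gap: 0.0255
finger_force: 62.8
```

Request:
move_arm(series=[[[0,-0.002,-0.0001],0,0],[[0,-0.002,-0.0001],0,0],[[0,0,0],0,0]])

```text
time: 15.78
position: [0.5306, -0.225, 0.2731]
tcp_rot: [-0.009, 1.0, -0.002, 0.003]
wrist_force: [0.8, -1.6, 9.9]
finger_gap: 0.0252
finger_force: 62.7
```

```bash
python3 - <<'E'
from h import *
a=[]
for n in("scene","side"):
    im=capture(n)[:,:,::-1]
    a.append(cv2.resize(im[140:230,220:340] if n=="scene" else im[150:240,290:410],None,fx=3.3,fy=4,interpolation=cv2.INTER_CUBIC))
cv2.imwrite("pics/chk.png",np.hstack(a));s=get_state();print(s["position"],s["wrist_force"],np.hstack(a).shape)
E
```

```text
[ 0.53058687 -0.22493531  0.2731405 ] [ 1.97502389 -0.83985368  9.00198903] (360, 792, 3)
```

View pics/chk.png

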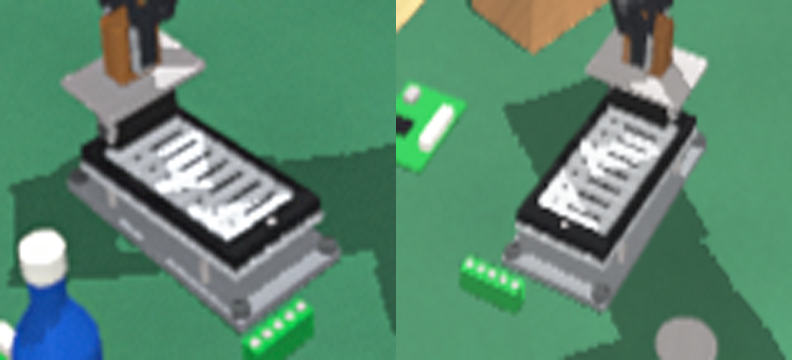

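The slats look flush, and the height against y is a straight line at 13–16 N, so I'll lift off.

Request:
move_arm(series=[[[0,0,0.01],0,0],[[0,0,0.02],0,0],[[0,0,0.025],0,0],[[0,0,0.02],0,0],[[0,0.038,0],0.005,0],[[-0.001,0.038,0],0.005,0],[[-0.001,0.038,0],0.005,0],[[-0.001,0.038,0],0.005,0]])

```text
time: 16.55
position: [0.5253, -0.0704, 0.3454]
tcp_rot: [-0.019, 1.0, 0.001, -0.001]
wrist_force: [1.3, 0.6, -3.9]
finger_gap: 0.0254
finger_force: 61.0
```

Request:
move_arm(series=[[[-0.001,0.038,0],0.005,0],[[-0.001,0.038,0],0.005,0],[[-0.001,0.038,0],0.005,0],[[-0.001,0.038,0],0.005,0],[[-0.001,0.038,0],0,0],[[-0.001,0.038,0],0,0],[[-0.0007,0.038,0],0,0],[[0,0.0274,0],0,0]])

```text
time: 17.22
position: [0.5182, 0.2244, 0.3453]
tcp_rot: [-0.03, 1.0, 0.0, -0.002]
wrist_force: [0.3, -0.3, -4.3]
finger_gap: 0.0257
finger_force: 61.2
```

Request:
move_arm(series=[[[0,0,0],0,0],[[0,0,0],0,0],[[0,0,0],0,0],[[0,0,0],0,0]])

```text
time: 17.55
position: [0.5194, 0.2205, 0.3457]
tcp_rot: [-0.029, 1.0, -0.0, -0.001]
wrist_force: [0.7, -1.3, -3.7]
finger_gap: 0.0253
finger_force: 61.6
```

Request:
move_arm(series=[[[0.0015,0,-0.01],0,0],[[0,0,-0.02],0,0],[[0,0,-0.015],0,0],[[0,0,-0.008],0,0],[[0,0,0],0,0],[[0,0,0],0,0],[[0,0,0],0,0]])

```text
time: 18.13
position: [0.5216, 0.2211, 0.2939]
tcp_rot: [-0.029, 1.0, 0.0, 0.001]
wrist_force: [0.1, 0.4, -3.9]
finger_gap: 0.0254
finger_force: 61.5
```

Request:
move_arm(series=[[[0,0,-0.008],0,0],[[0,0,-0.01],0,0],[[0,0,-0.01],0,0],[[0,0,-0.008],0,0],[[0,0,0],0,0],[[0,0,0],0,0]])

```text
time: 18.63
position: [0.5207, 0.2214, 0.2561]
tcp_rot: [-0.029, 1.0, -0.0, -0.001]
wrist_force: [-0.3, 0.0, -2.9]
finger_gap: 0.0255
finger_force: 61.5
```

Request:
move_arm(series=[[[0,-0.0007,-0.005],0,0],[[0,0,-0.004],0,0],[[0,0,0],0,0],[[0,0,0],0,0]])

```text
time: 18.97
position: [0.5209, 0.2207, 0.248]
tcp_rot: [-0.029, 1.0, -0.0, -0.0]
wrist_force: [0.5, -0.2, -3.8]
finger_gap: 0.0252
finger_force: 61.5
```

Request:
move_arm(series=[[[0,0,-0.002],0,0],[[0,0,-0.001],0,0],[[0,0,0],0,0],[[0,0,0],0,0]])

```text
time: 19.3
position: [0.521, 0.2207, 0.2452]
tcp_rot: [-0.029, 1.0, -0.0, -0.0]
wrist_force: [-0.8, 0.7, -3.9]
finger_gap: 0.0253
finger_force: 61.5
```

Request:
move_arm(series=[[[0,0,-0.001],0,0],[[0,0,-0.001],0,0],[[0,0,0],0,0],[[0,0,0],0,0]])

```text
time: 19.63
position: [0.521, 0.2207, 0.2432]
tcp_rot: [-0.029, 1.0, -0.0, -0.0]
wrist_force: [0.4, -0.5, -4.8]
finger_gap: 0.0256
finger_force: 61.8
```

Request:
move_arm(series=[[[0,0,-0.0007],0,0],[[0,0,0],0,0],[[0,0,0],0,0]])

```text
time: 19.88
position: [0.521, 0.2207, 0.2431]
tcp_rot: [-0.029, 1.0, 0.0, 0.0]
wrist_force: [-2.1, -1.0, 3.6]
finger_gap: 0.0252
finger_force: 62.4
```

Request:
move_arm(series=[[[0,0,-0.0005],0,0],[[0,0,0],0,0],[[0,0,0],0,0]])

```text
time: 20.13
position: [0.5209, 0.2207, 0.2431]
tcp_rot: [-0.029, 1.0, -0.0, 0.0]
wrist_force: [-5.2, -1.7, 7.3]
finger_gap: 0.0252
finger_force: 63.3
```

Request:
move_arm(series=[[[0,0,0.0005],0,0],[[0,0,0],0,1],[[0,0,0],0,1],[[0,0,0],0,1],[[0,0,0],0,1],[[0,0,0],0,1],[[0,0,0],0,1],[[0,0,0],0,1]])

```text
time: 20.8
position: [0.521, 0.2207, 0.2424]
tcp_rot: [-0.029, 1.0, -0.0, -0.0]
wrist_force: [0.5, 0.0, 0.1]
finger_gap: 0.0855
finger_force: 0.0
```

Request:
move_arm(series=[[[0,0,0.01],0,1],[[0,0,0.03],0,1],[[0,0,0.04],0,1],[[0,0,0.04],0,1],[[0,0,0.03],0,1],[[0,0,0.01],0,1],[[0,0,0],0,1],[[0,0,0],0,1]])

```text
time: 21.47
position: [0.5207, 0.2207, 0.4027]
tcp_rot: [-0.029, 1.0, 0.0, 0.0]
wrist_force: [-0.5, -0.0, -0.4]
finger_gap: 0.0853
finger_force: 0.0
```

```bash
python3 - <<'E'
from h import *
s=get_state();print(s["position"],s["finger_gap"])
A=capture("wrist")[:,:,::-1][90:260,180:440];B=capture("side")[:,:,::-1][150:320,240:410];
a=[cv2.resize(A,(440,288)),cv2.resize(B,(288,288))]
cv2.imwrite("pics/end.png",np.hstack(a))
E
```

```text
[0.5207159  0.22068084 0.40265816] 0.08529107423146827
```

View pics/end.png

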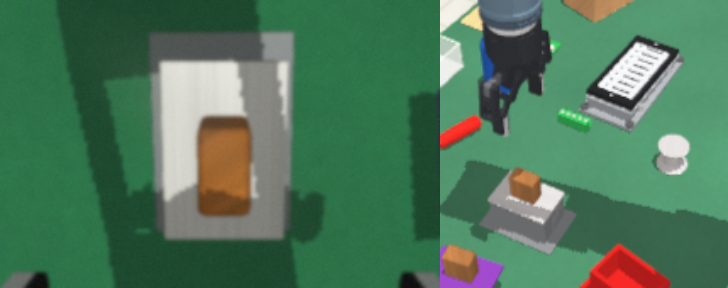

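The roller hangs upright in its grey rest as before (handle about (225,165) in the left half), the gripper is clear, and nothing else has moved.

```bash
python3 -c "
from plant import *
print(close_job())"
```

```text
the job is handed in; nothing more can be done
None
```

The job is handed in: I rolled all eight slats flush in one pass, with force readings up to about 16 N, then hung the roller back upright in its rest and let go, leaving everything else alone.

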